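# Punch the leg-centre mark on a stool rail

## Robot

A 6-joint arm with a two-finger parallel gripper is mounted at the origin on the work surface. World frame = base frame: x ahead of the robot, y to its left, z up, the work surface at z = 0. Lengths are in m, angles in rad, forces in N, time in s.
With the tool pointing down it reaches from about 0.375 to 0.975 m from the base axis. Payload 3.8 kg.
Tool frame: the origin (TCP) lies at the very end of the fingers, on their centre line; the grasp point (between the pads) lies 19 mm behind it (bot.pinch_z is the distance from the TCP to the grasp point, in m); x points along the fingers, y is the direction in which the jaws open and shut, and the axes are right-handed (so a half turn about x gives the same grasp; the last joint's range is limited). The gripper opens to 85 mm and grips with 20 to 120 N. Pads are 22 mm wide; open, the fingers measure 114 mm over their backs; the gripper's body (76 mm by 85 mm) begins 54 mm behind the grasp point. The pads swing forward as they close: fully open they stand 13 mm farther back than shut.
Start: joints at [1.083, 0.264, 1.604, -0, 1.274, -0.037], TCP at [0.294, 0.608, 0.231] pointing down, gripper open.
Joint ranges: [-2.63, 2.63], [-0.94, 2.18], [0.31, 2.57], [-1.31, 4.45], [0, 2.66], [-2.55, 2.55]. Speed limits (rad/s): [2.57, 2.57, 3.14, 3.14, 3.14, 3.14].

## Interface

Orientations are given as a rotation vector (axis times angle).
In Python, from workcell import monitor, imaging, finish_job, bot gives the robot as it stands.
- The arm moves only by the tool jog_arm, never from a script. Its argument "rows" is a list of rows, each a list of 7 numbers: the shift along the tool's x, y, z in m, then the turn, a rotation vector about the tool's x, y, z in rad, then the opening in per cent of the stroke, from 0 (shut) to 100 (fully open). A call has 1 to 20 rows; each row is the pose to reach, as a shift and turn from the pose measured when the call began, along the tool's axes at that moment; what a row does not reach only later rows make up. A row lasts 1/10 s, in which the tool goes at most 50 mm and 8.59 degrees, less where a joint would pass 70% of its speed; a pose out of reach is approached as far as the arm can. A call with a gripper value outside its range is refused whole. The fingers move at their own pace and stop on an object; "force" is the grip in N (left out, the last holds). Time passes only in rows, so rows that repeat a pose let the fingers close. It gives the time, the measured TCP pose, the force and the opening at its end, in the units of the state.
- monitor.read_state(): the state, without advancing time (a new reading comes with each control period).
- imaging.read_camera(name): name is "scene" or "top" or "wrist"; returns the picture (400x640x3 uint8, blue, green, red); there is no depth.
- imaging.camera_params(name): a dict with "fx", "fy", "cx", "cy" (pixels), "T" (4x4, takes a point from camera to world coordinates); the wrist camera has in their place "T_tool_cam" (4x4, takes a point from camera to tool coordinates, whose origin is the TCP and whose axes are the tool frame's). Camera axes: x right, y down, z forward; pixel columns grow to the right and rows downward; lengths in m; the calibration is good to about 2 mm. A picture is of the moment at which its call begins: read the wrist's pose just before it. camera_params takes no time and is no camera call.
- finish_job(): hands the job in, once; it reports no verdict.
The state is a dict: "time": time; "q": joint angles; "joint_vel": joint speeds; "joint_torque": joint torques, N m; "tool_pos": TCP position; "tcp_rot": TCP orientation; "wrist_force": force on the tool from outside, world axes, zero at the start; "torque": the same for the moment, N m; "width": opening from 0.0 (shut) to 1.0 (fully open).
Only numpy, scipy, OpenCV 4.12 (cv2) and the standard library are available. Lean on these libraries where they do the work, as an engineer would, in place of code of your own. Each camera call takes 0.05 s, during which the arm holds its last target. There are 200 camera calls.

## Task

Push the stool rail back square against the stand's low fence and along it until its pencilled cross lies exactly under the point of the automatic punch. Then press the punch's cap straight down until its spring trips and drives the point into the wood on the cross, and let go, leaving the rail where it is; do not trip the punch anywhere else, and leave the mallet and the tin alone.

Things in the scene. Friction and masses are not known exactly. Their poses are not given: they have to be found in the camera images.
- stand: Marking stand, fixed to the bench; its place and yaw vary. Dark plywood baseboard 240 (x) x 580 (y) x 12 mm thick lying on the bench. Origin on the bench under the baseboard's centre, straight below the upright punch; z up, x points from the rail towards the fence, y along the fence.
- fence (a point): Middle of the top edge of the low aluminium fence's face. The fence runs straight along the stand's y over the whole baseboard; its face is 32 mm from the stand's origin towards +x, its top 30 mm above the bench (18 mm above the baseboard), 28 mm thick.
- arm (a point): Underside of the stand's steel arm, on the punch axis, 85 mm above the bench. The arm, 36 mm wide, top 113 mm above the bench, comes from a column behind the fence (stand x 76 to 112 mm, y +-22 mm) forward over the rail and ends in a round of radius 18 mm about the punch.
- point (a point): The tip of the punch's steel point, under the end of the arm; at rest 44 mm above the bench, which is 4 mm above the rail's top. The punch barrel is 18 mm across, its nose 52 mm above the bench at rest.
- cap_top (a point): Centre of the flat top (20 mm across) of the punch's round steel cap, which is pressed. Cap 32 mm across, 26 mm high, straight above the point; top 162 mm above the bench at rest. Its spring starts at 1 N and stiffens 1.3 N per mm; at some 11 N, 8 to 9 mm down, it trips. The cap sinks at most 14 mm within the punch; released after tripping it springs back to 155 mm.
- punch (a joint): How far the punch with its point has been driven down, m: 0 armed (within 1 mm of 0 until it trips), 0.007 tripped: it drops with a snap, its point 3 mm in the wood, and does not come back up.
- blank: The stool rail: a loose planed board of pale wood, 64 (x) x 280 (y) x 28 mm high, 0.33 kg or so, lying flat on the stand's baseboard in front of the fence, so its top is 40 mm above the bench. Origin: centre of its underside. Its x points to the fence. It starts clear of the fence, a little askew, and too far left or right.
- mark (a point): Centre of the pencilled cross on the rail's top: mid-width, 20 mm from the rail's centre to its own +y side. A dark line across the whole width (and down the front edge) crosses a short line 30 mm long. With the rail flat against the fence the cross is 32 mm from the fence, as is the point.
- mallet: Bystander: wooden mallet lying on the bench, head 70 x 110 x 60 mm, handle to its -x, 235 mm long in all; origin on the bench under the handle's head end. Leave it alone.
- tin: Bystander: round metal tin of wax, 68 mm across, 50 mm high, upright; origin at the centre of its underside. Leave it alone.

How it is judged:
By the outcome, as a careful person would: the job done as asked, in the order asked, and still so for the second after the job is handed in, with the robot touching nothing.
It also fails if it takes over 64 s, if anything falls off the work surface, if the arm or the gripper's body presses on something with over 40 N, if the wrist force passes 120 N, or if a joint passes its speed limit or range.

## Working session

There is one attempt and no reset: what is moved stays moved. The work goes in short steps, Python scripts to look and compute and a tool call to move; the robot and the scene stay as the last step left them, time stands still between calls to the robot, and variables do not carry over. Pictures are saved under pics/ and viewed, about 8 in all and at most 12, crops included, and the job is handed in when it is done.

Besides the shell and the picture viewer there is one more tool, called after "Request:" in YAML: its name, and indented under it one key for each argument. jog_arm: Moves the arm, as the interface text tells. Its arguments: {"type":"object","properties":{"rows":{"type":"array","items":{"type":"array","items":{"type":"number"}}},"force":{"type":"number"}},"required":["rows"]}

```bash
mkdir -p pics; python3 - <<'E'
from workcell import monitor, imaging
import cv2,numpy as np
s=monitor.read_state();print(s)
for n in("scene","top"):
    cv2.imwrite(f"pics/{n}0.png",imaging.read_camera(n))
for n in("scene","top","wrist"):
    p=imaging.camera_params(n);print(n,{k:np.round(v,4).tolist() for k,v in p.items()})
E
```

```text
{'time': 0.0, 'q': array([ 1.08308530e+00,  2.64776208e-01,  1.60541037e+00, -1.42852454e-05,
        1.27367942e+00, -3.69194439e-02]), 'joint_vel': array([ 0.00071868,  0.00088814, -0.00059574, -0.00094671,  0.00052995,
        0.00077198]), 'joint_torque': array([ 7.79479124e-04, -5.15101826e+01, -3.67318475e+01, -2.50191597e-04,
        1.29904700e-02, -1.09634345e-05]), 'tool_pos': array([0.29375202, 0.60690361, 0.22992684]), 'tcp_rot': array([ 0.35179271,  1.54231332, -0.35527144]), 'wrist_force': array([-0.19740358,  0.63443221,  0.39349008]), 'torque': array([ 0.02421018,  0.01547563, -0.03248332]), 'width': 0.995915651952324}
scene {'fx': 483.6545, 'fy': 483.6545, 'cx': 319.1415, 'cy': 197.956, 'T': [[-0.6631, 0.5604, -0.4963, 1.2582], [0.7485, 0.4996, -0.436, 0.6754], [0.0036, -0.6606, -0.7507, 1.2844], [0.0, 0.0, 0.0, 1.0]]}
top {'fx': 475.6543, 'fy': 475.6543, 'cx': 325.0331, 'cy': 195.4286, 'T': [[0.0075, -0.9964, 0.0841, 0.3516], [-0.9999, -0.0084, -0.0095, 0.0045], [0.0102, -0.084, -0.9964, 1.9341], [0.0, 0.0, 0.0, 1.0]]}
wrist {'fx': 303.2242, 'fy': 303.2242, 'cx': 318.365, 'cy': 198.8878, 'T_tool_cam': [[-0.0007, -0.3126, 0.9499, -0.1428], [1.0, -0.0005, 0.0006, 0.0009], [0.0003, 0.9499, 0.3126, -0.0803], [0.0, 0.0, 0.0, 1.0]]}
```

View pics/top0.png

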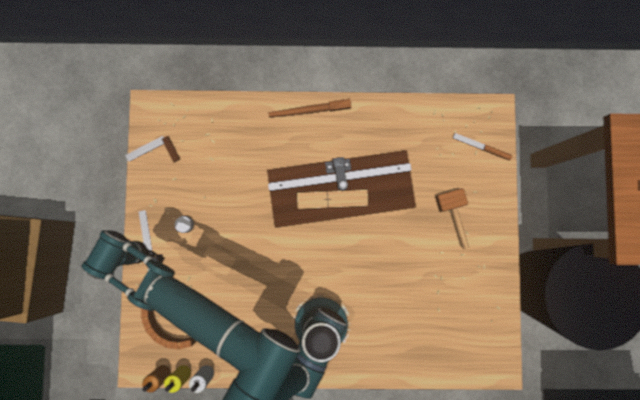

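View pics/scene0.png

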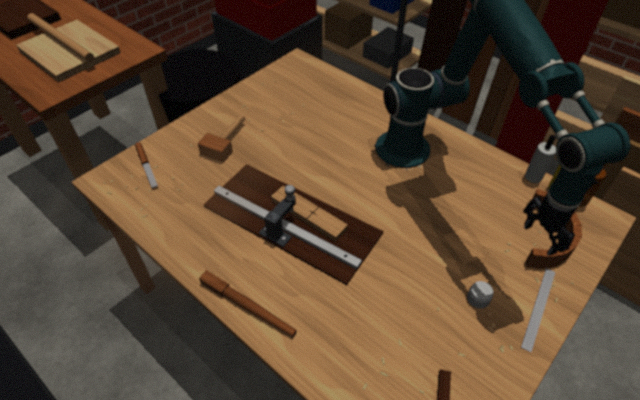

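The top view shows the board with corners at about (267,171), (409,151), (414,207) and (275,227). The rail spans about (297–368, 190–208), the cross is near (327,199) and the cap near (343,184). The mallet is near (455,210) and the tin near (183,225), both clear of the board.

```bash
cat > h.py <<'E'
import numpy as np, cv2
from scipy.spatial.transform import Rotation as R
from workcell import monitor, imaging
def camT(n):
    p=imaging.camera_params(n)
    if n=="wrist":
        s=monitor.read_state();M=np.eye(4);M[:3,:3]=R.from_rotvec(s['tcp_rot']).as_matrix();M[:3,3]=s['tool_pos']
        return p,M@p['T_tool_cam']
    return p,p['T']
def ray(p,T,u,z):
    d=T[:3,:3]@[(u[0]-p['cx'])/p['fx'],(u[1]-p['cy'])/p['fy'],1];return T[:3,3]+d*(z-T[2,3])/d[2]
def proj(p,T,X):
    c=T[:3,:3].T@(np.asarray(X)-T[:3,3]);return np.array([p['fx']*c[0]/c[2]+p['cx'],p['fy']*c[1]/c[2]+p['cy']])
def axes(yaw,tilt=0,flip=1):
    # tool x down tilted toward stand +x by tilt; tool y along flip*stand y
    f=np.array([np.cos(yaw),np.sin(yaw),0]);l=np.array([-np.sin(yaw),np.cos(yaw),0])*flip
    x=np.sin(tilt)*f-np.cos(tilt)*np.array([0,0,1.]);return np.c_[x,l,np.cross(x,l)]
def delta(pos,M):
    s=monitor.read_state();A=R.from_rotvec(s['tcp_rot']).as_matrix()
    return np.round(A.T@(np.asarray(pos)-s['tool_pos']),4),np.round(R.from_matrix(A.T@M).as_rotvec(),4)
E
python3 - <<'E'
from h import *
im=cv2.imread("pics/top0.png");p,T=camT("top")
for c in [(267,171),(409,151),(414,207),(275,227)]:print(ray(p,T,c,.012).round(3))
print('cap',ray(p,T,(343,184),.16).round(3),'mark',ray(p,T,(327,199),.04).round(3))
hsv=cv2.cvtColor(im,cv2.COLOR_BGR2HSV)[150:230,265:416]
g=hsv[...,2]; m=((g>120)&(hsv[...,1]>60)).astype(np.uint8)
cs,_=cv2.findContours(m,cv2.RETR_EXTERNAL,cv2.CHAIN_APPROX_NONE)
for c in cs:
    if 300<cv2.contourArea(c)<1500:
        r=cv2.boxPoints(cv2.minAreaRect(c))+[265,150];print(r.round(1));print([ray(p,T,q,.04).round(3).tolist() for q in r])
s=monitor.read_state();A=R.from_rotvec(s['tcp_rot']).as_matrix();print(A.round(2))
a=np.array([ray(p,T,c,.012) for c in [(267,171),(409,151),(414,207),(275,227)]])
d=a[0]-a[1]+a[3]-a[2];yaw=np.arctan2(-d[0],d[1]);print('yaw',yaw,a.mean(0))
for fl in(1,-1):
    M=axes(yaw,.6,fl);print(delta(a.mean(0)+[-.18*np.cos(yaw),-.18*np.sin(yaw),.13],M))
E
```

```text
[0.611 0.223 0.012]
[ 0.699 -0.356  0.012]
[ 0.47  -0.375  0.012]
[0.384 0.187 0.012]
cap [ 0.545 -0.08   0.16 ] mark [ 0.497 -0.022  0.04 ]
[[-0.    0.44  0.9 ]
 [-0.    0.9  -0.44]
 [-1.   -0.   -0.  ]]
yaw 0.1504651999100252 [ 0.54120131 -0.08037604  0.012     ]
(array([ 0.0893, -0.6125,  0.3738]), array([-0.5824, -0.5823,  0.1823]))
(array([ 0.0893, -0.6125,  0.3738]), array([2.4431, 0.2368, 0.7567]))
```

```bash
python3 - <<'E'
from h import *
yaw=.15;c=np.array([.541,-.080,0])
print(delta(c+[-.10*np.cos(yaw),-.10*np.sin(yaw),.20],axes(yaw,.3)))
E
```

```text
(array([ 0.0312, -0.5671,  0.4394]), array([-0.596 , -0.2916,  0.0921]))
```

Request:
jog_arm:
  rows:
    - [0.031, -0.567, 0.439, -0.596, -0.292, 0.092, 0]
    - [0.031, -0.567, 0.439, -0.596, -0.292, 0.092, 0]
    - [0.031, -0.567, 0.439, -0.596, -0.292, 0.092, 0]
    - [0.031, -0.567, 0.439, -0.596, -0.292, 0.092, 0]
    - [0.031, -0.567, 0.439, -0.596, -0.292, 0.092, 0]
    - [0.031, -0.567, 0.439, -0.596, -0.292, 0.092, 0]
    - [0.031, -0.567, 0.439, -0.596, -0.292, 0.092, 0]
    - [0.031, -0.567, 0.439, -0.596, -0.292, 0.092, 0]
    - [0.031, -0.567, 0.439, -0.596, -0.292, 0.092, 0]
    - [0.031, -0.567, 0.439, -0.596, -0.292, 0.092, 0]
    - [0.031, -0.567, 0.439, -0.596, -0.292, 0.092, 0]
    - [0.031, -0.567, 0.439, -0.596, -0.292, 0.092, 0]
    - [0.031, -0.567, 0.439, -0.596, -0.292, 0.092, 0]
    - [0.031, -0.567, 0.439, -0.596, -0.292, 0.092, 0]
    - [0.031, -0.567, 0.439, -0.596, -0.292, 0.092, 0]
    - [0.031, -0.567, 0.439, -0.596, -0.292, 0.092, 0]
    - [0.031, -0.567, 0.439, -0.596, -0.292, 0.092, 0]
    - [0.031, -0.567, 0.439, -0.596, -0.292, 0.092, 0]

```text
time: 1.9
tool_pos: [0.4414, -0.0935, 0.1998]
tcp_rot: [-0.096, 1.269, 0.131]
wrist_force: [0.4, 0.0, 0.0]
width: -0.001
```

```bash
python3 - <<'E'
from h import *
p,T=camT("wrist");np.save("T1",T)
cv2.imwrite("pics/w1.png",imaging.read_camera("wrist"))
print(delta([.442,-.095,.2],axes(.15,.3)),T.round(3))
E
```

```text
(array([-0.    , -0.0018,  0.0003]), array([ 0.0019,  0.    , -0.0009])) [[-0.15   0.806  0.573  0.324]
 [ 0.989  0.122  0.088 -0.111]
 [ 0.001  0.579 -0.815  0.313]
 [ 0.     0.     0.     1.   ]]
```

View pics/w1.png

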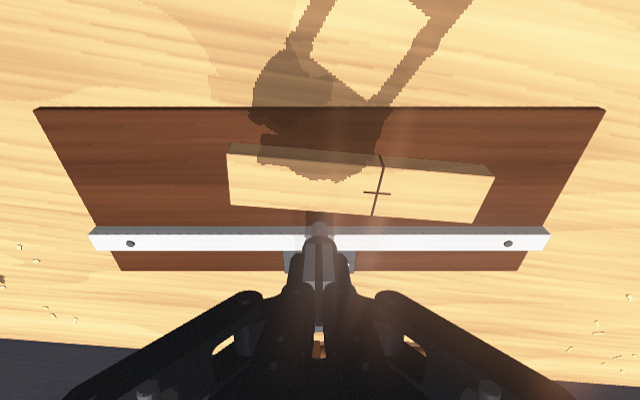

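```bash
python3 - <<'E'
from h import *
im=cv2.imread("pics/w1.png")
a=cv2.resize(im[95:285,20:330],None,fx=2.5,fy=2.5,interpolation=cv2.INTER_NEAREST)
b=cv2.resize(im[95:285,310:620],None,fx=2.5,fy=2.5,interpolation=cv2.INTER_NEAREST)
for c in (150,250,400,500,530): print(c,[(r,im[r,c].tolist()) for r in range(222,240)][::2])
p=imaging.camera_params("wrist");T=np.load("T1.npy")
for n,u,z in [("fl",(35,109),.012),("fr",(605,109),.012),("fenceL",(91,234),.03),("fenceR",(548,234),.03),("mark",(376,192.5),.04),("cap",(319.5,230),.162),("A",(229,155),.04),("B",(492,178),.04),("C",(473,222),.04),("D",(232,205),.04)]:print(n,ray(p,T,u,z).round(4))
cv2.imwrite("pics/w1b.png",cv2.resize(im[95:285,220:500],None,fx=2.8,fy=2.8,interpolation=cv2.INTER_NEAREST))
E
```

```text
150 [(222, [42, 68, 108]), (224, [43, 65, 109]), (226, [99, 100, 111]), (228, [109, 110, 111]), (230, [117, 116, 117]), (232, [120, 122, 121]), (234, [157, 158, 159]), (236, [250, 250, 251]), (238, [248, 249, 249])]
250 [(222, [52, 74, 114]), (224, [52, 76, 122]), (226, [98, 103, 113]), (228, [111, 112, 116]), (230, [112, 113, 117]), (232, [116, 119, 121]), (234, [162, 163, 166]), (236, [247, 248, 249]), (238, [247, 247, 248])]
400 [(222, [67, 89, 129]), (224, [71, 94, 138]), (226, [111, 118, 137]), (228, [116, 123, 134]), (230, [124, 130, 140]), (232, [119, 123, 135]), (234, [177, 182, 188]), (236, [248, 249, 250]), (238, [246, 247, 248])]
500 [(222, [63, 83, 122]), (224, [61, 83, 126]), (226, [106, 111, 127]), (228, [116, 120, 128]), (230, [118, 122, 131]), (232, [115, 122, 129]), (234, [171, 175, 181]), (236, [244, 246, 247]), (238, [243, 245, 246])]
530 [(222, [62, 83, 124]), (224, [58, 82, 125]), (226, [106, 111, 126]), (228, [118, 122, 131]), (230, [116, 119, 129]), (232, [120, 124, 134]), (234, [171, 174, 183]), (236, [247, 248, 250]), (238, [246, 247, 249])]
fl [ 0.4687 -0.376   0.012 ]
fr [0.3827 0.1901 0.012 ]
fenceL [ 0.6183 -0.3519  0.03  ]
fenceR [0.5331 0.2111 0.03  ]
mark [ 0.498  -0.0205  0.04  ]
cap [ 0.4548 -0.0899  0.162 ]
A [ 0.476  -0.1776  0.04  ]
B [0.4618 0.0954 0.04  ]
C [0.5215 0.1022 0.04  ]
D [ 0.5386 -0.1755  0.04  ]
```

View pics/w1b.png

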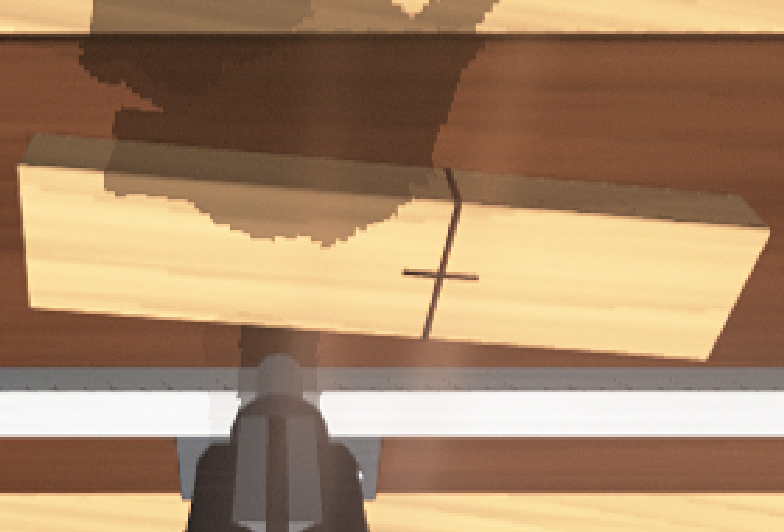

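The close view shows the rail askew by about -0.1 rad to the stand (its -y end farther out). The cross at (376,192.5) is about 61 mm too far to +y and about 37 mm out in x. The fence's top edge is at row 234. I'll square the rail first with both open fingers, then slide it.

```bash
cat >> h.py <<'E'
YAW=.1505;O=np.array([.5435,-.076,0])
f=np.array([np.cos(YAW),np.sin(YAW),0]);l=np.array([-np.sin(YAW),np.cos(YAW),0])
def st(x,y,z):return O+x*f+y*l+[0,0,z]
def inst(P):
    d=np.asarray(P)-O;return np.round([d@f,d@l,d[2]],4)
E
python3 - <<'E'
from h import *
M=axes(YAW,.3)
print(delta(st(-.115,.065,.08),M),delta(st(-.115,.065,.016),M),delta(st(-.043,.065,.016),M))
E
```

```text
(array([ 0.1112,  0.0668, -0.0464]), array([ 0.0014,  0.    , -0.0008])) (array([ 0.1723,  0.0668, -0.0653]), array([ 0.0014,  0.    , -0.0008])) (array([0.1936, 0.0667, 0.0035]), array([ 0.0014,  0.    , -0.0008]))
```

Request:
jog_arm:
  rows:
    - [0.04, 0.03, -0.046, 0.001, 0, -0.001, 100]
    - [0.08, 0.067, -0.046, 0.001, 0, -0.001, 100]
    - [0.111, 0.067, -0.046, 0.001, 0, -0.001, 100]
    - [0.14, 0.067, -0.055, 0.001, 0, -0.001, 100]
    - [0.16, 0.067, -0.0615, 0.001, 0, -0.001, 100]
    - [0.172, 0.067, -0.0653, 0.001, 0, -0.001, 100]
    - [0.172, 0.067, -0.0653, 0.001, 0, -0.001, 100]
    - [0.172, 0.067, -0.0653, 0.001, 0, -0.001, 100]

```text
time: 2.75
tool_pos: [0.42, -0.0278, 0.0166]
tcp_rot: [-0.097, 1.268, 0.131]
wrist_force: [0.6, 0.2, 0.1]
width: 1.0
```

Request:
jog_arm:
  rows:
    - [0.0015, 0, 0.005, 0, 0, 0, 100]
    - [0.003, 0, 0.0095, 0, 0, 0, 100]
    - [0.0045, 0, 0.014, 0, 0, 0, 100]
    - [0.006, 0, 0.019, 0, 0, 0, 100]
    - [0.0075, 0, 0.0238, 0, 0, 0, 100]
    - [0.009, 0, 0.0285, 0, 0, 0, 100]
    - [0.0105, 0, 0.033, 0, 0, 0, 100]
    - [0.012, 0, 0.038, 0, 0, 0, 100]
    - [0.0135, 0, 0.043, 0, 0, 0, 100]
    - [0.015, 0, 0.0475, 0, 0, 0, 100]
    - [0.016, 0, 0.051, 0, 0, 0, 100]
    - [0.017, 0, 0.054, 0, 0, 0, 100]
    - [0.018, 0, 0.057, 0, 0, 0, 100]
    - [0.018, 0, 0.057, 0, 0, 0, 100]

```text
time: 4.15
tool_pos: [0.4796, -0.0187, 0.0164]
tcp_rot: [-0.098, 1.268, 0.132]
wrist_force: [-0.5, -1.1, -0.6]
width: 0.999
```

```bash
python3 - <<'E'
from h import *
p,T=camT("wrist");np.save("T2",T)
cv2.imwrite("pics/w2.png",imaging.read_camera("wrist"))
s=monitor.read_state();print(inst(s['tool_pos']),s['wrist_force'],s['time'])
E
```

```text
[-0.0547  0.0662  0.0164] [0.32175012 0.69187837 0.22093851] 4.2
```

View pics/w2.png

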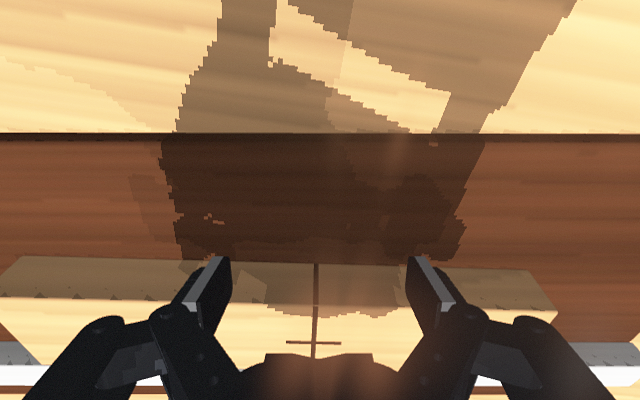

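The fingers sit on the rail's front face at (220,258) and (420,258). The rail is nearly square but not yet at the fence, so I'll keep pushing gently.

Request:
jog_arm:
  rows:
    - [0.0006, 0, 0.002, 0, 0, 0, 100]
    - [0.0012, 0, 0.0038, 0, 0, 0, 100]
    - [0.0018, 0, 0.0057, 0, 0, 0, 100]
    - [0.0024, 0, 0.0076, 0, 0, 0, 100]
    - [0.003, 0, 0.0095, 0, 0, 0, 100]

```text
time: 4.7
tool_pos: [0.4895, -0.0172, 0.0164]
tcp_rot: [-0.098, 1.267, 0.131]
wrist_force: [-2.0, -0.9, -0.6]
width: 0.997
```

Request:
jog_arm:
  rows:
    - [0.0003, 0, 0.001, 0, 0, 0, 100]
    - [0.0006, 0, 0.002, 0, 0, 0, 100]
    - [0.0009, 0, 0.003, 0, 0, 0, 100]

```text
time: 5.0
tool_pos: [0.4926, -0.0167, 0.0164]
tcp_rot: [-0.098, 1.268, 0.132]
wrist_force: [-0.8, -1.1, 1.0]
width: 1.0
```

Request:
jog_arm:
  rows:
    - [0.0003, 0, 0.001, 0, 0, 0, 100]
    - [0.0006, 0, 0.002, 0, 0, 0, 100]
    - [0.0009, 0, 0.003, 0, 0, 0, 100]

```text
time: 5.3
tool_pos: [0.4958, -0.0162, 0.0164]
tcp_rot: [-0.098, 1.268, 0.132]
wrist_force: [-1.1, -0.1, 0.5]
width: 1.0
```

Request:
jog_arm:
  rows:
    - [0.0003, 0, 0.001, 0, 0, 0, 100]
    - [0.0006, 0, 0.002, 0, 0, 0, 100]

```text
time: 5.5
tool_pos: [0.4972, -0.0158, 0.0161]
tcp_rot: [-0.098, 1.269, 0.132]
wrist_force: [-7.2, -2.5, 4.0]
width: 0.998
```

Request:
jog_arm:
  rows:
    - [0.0003, 0, 0.001, 0, 0, 0, 100]
    - [0.0003, 0, 0.001, 0, 0, 0, 100]

```text
time: 5.7
tool_pos: [0.4971, -0.0156, 0.0157]
tcp_rot: [-0.097, 1.271, 0.132]
wrist_force: [-6.6, -1.6, 4.5]
width: 1.001
```

Request:
jog_arm:
  rows:
    - [-0.003, 0, -0.0095, 0, 0, 0, 100]
    - [-0.02, 0, -0.05, 0, 0, 0, 100]
    - [-0.05, 0, -0.07, 0, 0, 0, 100]
    - [-0.09, 0, -0.08, 0, 0, 0, 50]
    - [-0.12, 0, -0.08, 0, 0, 0, 0]
    - [-0.12, 0, -0.08, 0, 0, 0, 0]
    - [-0.12, 0, -0.08, 0, 0, 0, 0]

```text
time: 6.4
tool_pos: [0.3878, -0.0331, 0.1082]
tcp_rot: [-0.098, 1.267, 0.131]
wrist_force: [0.4, 0.0, 0.2]
width: 0.33
```

```bash
python3 - <<'E'
from h import *
p,T=camT("wrist");np.save("T3",T)
cv2.imwrite("pics/w3.png",imaging.read_camera("wrist"))
s=monitor.read_state();print(inst(s['tool_pos']),s['wrist_force'],s['time'])
E
```

```text
[-0.1484  0.0663  0.1069] [ 0.13465032  0.66316918 -0.52255104] 6.45
```

View pics/w3.png

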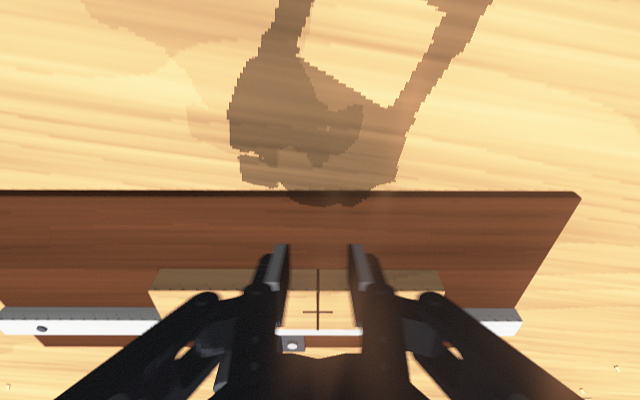

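The rail is now flat on the fence. The cross is at (318,312) and the right end near (443,290). Next I'll push on the +y end.

```bash
python3 - <<'E'
from h import *
p=imaging.camera_params("wrist");T=np.load("T3.npy")
for n,u,z in [("mark",(318,312),.04),("endtopfront",(443,290.5),.04),("fr",(580,193),.012),("fenceR",(521,321),.03),("fenceL",(3,321),.03)]:print(n,inst(ray(p,T,u,z)))
M=axes(YAW,.3)
for q in [(-.148,.22,.10),(-.003,.22,.08),(-.003,.22,.022),(-.003,.21,.022)]:print(delta(st(*q),M))
E
```

```text
mark [0.0015 0.0665 0.04  ]
endtopfront [-0.0324  0.1831  0.04  ]
fr [-0.1237  0.2847  0.012 ]
fenceR [0.0318 0.2864 0.03  ]
fenceL [ 0.0338 -0.2754  0.03  ]
(array([ 0.0068,  0.1537, -0.0013]), array([ 0.0027, -0.0023, -0.0009]))
(array([0.0685, 0.1533, 0.1315]), array([ 0.0027, -0.0023, -0.0009]))
(array([0.1239, 0.1533, 0.1145]), array([ 0.0027, -0.0023, -0.0009]))
(array([0.1239, 0.1433, 0.1144]), array([ 0.0027, -0.0023, -0.0009]))
```

Request:
jog_arm:
  rows:
    - [0.007, 0.05, 0, 0.003, -0.002, -0.001, 0]
    - [0.007, 0.1, 0, 0.003, -0.002, -0.001, 0]
    - [0.007, 0.153, 0, 0.003, -0.002, -0.001, 0]
    - [0.03, 0.153, 0.045, 0.003, -0.002, -0.001, 0]
    - [0.05, 0.153, 0.09, 0.003, -0.002, -0.001, 0]
    - [0.0685, 0.153, 0.1315, 0.003, -0.002, -0.001, 0]
    - [0.09, 0.153, 0.125, 0.003, -0.002, -0.001, 0]
    - [0.11, 0.153, 0.119, 0.003, -0.002, -0.001, 0]
    - [0.124, 0.153, 0.1145, 0.003, -0.002, -0.001, 0]
    - [0.124, 0.153, 0.1145, 0.003, -0.002, -0.001, 0]
    - [0.124, 0.153, 0.1145, 0.003, -0.002, -0.001, 0]

```text
time: 7.55
tool_pos: [0.5064, 0.1406, 0.0201]
tcp_rot: [-0.096, 1.272, 0.129]
wrist_force: [0.6, -0.7, 0.4]
width: -0.002
```

Request:
jog_arm:
  rows:
    - [0, -0.005, 0, 0, 0, 0, 0]
    - [0, -0.01, 0, 0, 0, 0, 0]
    - [0, -0.015, 0, 0, 0, 0, 0]
    - [0, -0.02, 0, 0, 0, 0, 0]
    - [0, -0.025, 0, 0, 0, 0, 0]
    - [0, -0.03, 0, 0, 0, 0, 0]
    - [0, -0.035, 0, 0, 0, 0, 0]
    - [0, -0.04, 0, 0, 0, 0, 0]
    - [0, -0.045, 0, 0, 0, 0, 0]
    - [0, -0.05, 0, 0, 0, 0, 0]
    - [0, -0.055, 0, 0, 0, 0, 0]
    - [0, -0.06, 0, 0, 0, 0, 0]
    - [0, -0.065, 0, 0, 0, 0, 0]
    - [0, -0.07, 0, 0, 0, 0, 0]
    - [0, -0.07, 0, 0, 0, 0, 0]

```text
time: 9.05
tool_pos: [0.5167, 0.0706, 0.0199]
tcp_rot: [-0.096, 1.273, 0.129]
wrist_force: [-0.3, 0.6, -0.3]
width: 0.0
```

```bash
python3 - <<'E'
from h import *
p,T=camT("wrist");np.save("T4",T)
cv2.imwrite("pics/w4.png",imaging.read_camera("wrist"))
s=monitor.read_state();print(inst(s['tool_pos']),s['wrist_force'],s['time'])
E
```

```text
[-0.0046  0.1492  0.0198] [-0.29365141  0.66760795  0.67125135] 9.1
```

View pics/w4.png

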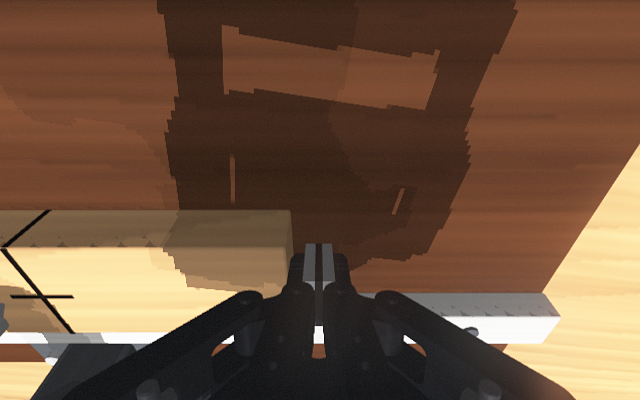

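```bash
python3 - <<'E'
from h import *
p=imaging.camera_params("wrist");T=np.load("T4.npy")
for n,u,z in [("mark",(40,297),.04),("end",(292,248),.04),("fenceR",(560,317),.03),("fL",(10,333),.03)]:print(n,inst(ray(p,T,u,z)))
E
```

```text
mark [0.0017 0.0143 0.04  ]
end [-0.0312  0.1386  0.04  ]
fenceR [0.0333 0.2883 0.03  ]
fL [ 0.0495 -0.0367  0.03  ]
```

Request:
jog_arm:
  rows:
    - [0, -0.003, 0, 0, 0, 0, 0]
    - [0, -0.006, 0, 0, 0, 0, 0]
    - [0, -0.009, 0, 0, 0, 0, 0]
    - [0, -0.012, 0, 0, 0, 0, 0]
    - [0, -0.012, 0, 0, 0, 0, 0]

```text
time: 9.6
tool_pos: [0.5183, 0.0584, 0.0197]
tcp_rot: [-0.096, 1.273, 0.128]
wrist_force: [-0.1, -0.2, -0.3]
width: 0.005
```

```bash
python3 - <<'E'
from h import *
s=monitor.read_state();print(inst(s['tool_pos']))
A=axes(YAW,.3)
print(delta(st(-.003,.16,.022),A),delta(st(-.005,.16,.10),A),delta(st(-.15,.07,.12),A))
# view pose: camera at low oblique in front of punch
for q,t in [((-.13,0.0,.08),.3),((-.15,0.03,.10),.5)]:
  M=axes(YAW,t);Tt=np.eye(4);Tt[:3,:3]=M;Tt[:3,3]=st(*q);p=imaging.camera_params("wrist");T=Tt@p['T_tool_cam']
  print(q,inst(T[:3,3]),[proj(p,T,st(*x)).round(0).tolist() for x in [(0,0,.044),(-.018,0,.085),(-.032,0,.04),(0,0,.162),q]],delta(st(*q),M))
E
```

```text
[-0.0048  0.1367  0.0197]
(array([-0.0018,  0.0233,  0.0024]), array([-0.0006, -0.005 ,  0.001 ])) (array([-0.077 ,  0.0232,  0.0231]), array([-0.0006, -0.005 ,  0.001 ])) (array([-0.1382, -0.0669, -0.1097]), array([-0.0006, -0.005 ,  0.001 ]))
(-0.13, 0.0, 0.08) [-0.2483  0.0008  0.1928] [[317.0, 332.0], [317.0, 370.0], [317.0, 305.0], [317.0, 530.0], [317.0, 258.0]] (array([-0.094 , -0.1369, -0.1022]), array([-0.0006, -0.005 ,  0.001 ]))
(-0.15, 0.03, 0.1) [-0.2883  0.0308  0.187 ] [[288.0, 290.0], [283.0, 324.0], [286.0, 270.0], [277.0, 437.0], [317.0, 258.0]] (array([-0.119 , -0.1069, -0.1155]), array([-0.0005, -0.205 ,  0.0011]))
```

```bash
python3 - <<'E'
from h import *
for q,t in [((-.09,0.0,.07),.3)]:
  M=axes(YAW,t);Tt=np.eye(4);Tt[:3,:3]=M;Tt[:3,3]=st(*q);p=imaging.camera_params("wrist");T=Tt@p['T_tool_cam']
  print(q,inst(T[:3,3]),[proj(p,T,st(*x)).round(0).tolist() for x in [(0,0,.044),(-.018,0,.085),(-.032,0,.04),(0,0,.162),q]],delta(st(*q),M))
E
```

```text
(-0.09, 0.0, 0.07) [-0.2083  0.0008  0.1828] [[317.0, 315.0], [317.0, 356.0], [317.0, 283.0], [317.0, 546.0], [317.0, 258.0]] (array([-0.0728, -0.1368, -0.0668]), array([-0.0006, -0.005 ,  0.001 ]))
```

Request:
jog_arm:
  rows:
    - [-0.002, 0.015, 0.001, 0, 0, 0, 0]
    - [-0.03, 0.023, 0.01, 0, 0, 0, 0]
    - [-0.077, 0.023, 0.01, 0, 0, 0, 0]
    - [-0.1, 0.0, -0.04, 0, -0.003, 0, 0]
    - [-0.12, -0.03, -0.08, 0, -0.005, 0, 50]
    - [-0.13, -0.07, -0.11, 0, -0.005, 0.001, 100]
    - [-0.115, -0.11, -0.106, 0, -0.005, 0.001, 100]
    - [-0.094, -0.137, -0.102, 0, -0.005, 0.001, 100]
    - [-0.094, -0.137, -0.102, 0, -0.005, 0.001, 100]
    - [-0.094, -0.137, -0.102, 0, -0.005, 0.001, 100]

```text
time: 10.6
tool_pos: [0.4144, -0.0961, 0.0793]
tcp_rot: [-0.093, 1.271, 0.128]
wrist_force: [-0.2, -0.2, 0.7]
width: 0.994
```

```bash
python3 - <<'E'
from h import *
p,T=camT("wrist");np.save("T5",T)
im=imaging.read_camera("wrist");cv2.imwrite("pics/w5.png",im)
cv2.imwrite("pics/w5c.png",cv2.resize(im[230:390,220:420],None,fx=4,fy=3.7,interpolation=cv2.INTER_NEAREST))
s=monitor.read_state();print(inst(s['tool_pos']),s['time'])
E
```

```text
[-1.304e-01  1.000e-04  7.970e-02] 10.65
```

View pics/w5c.png

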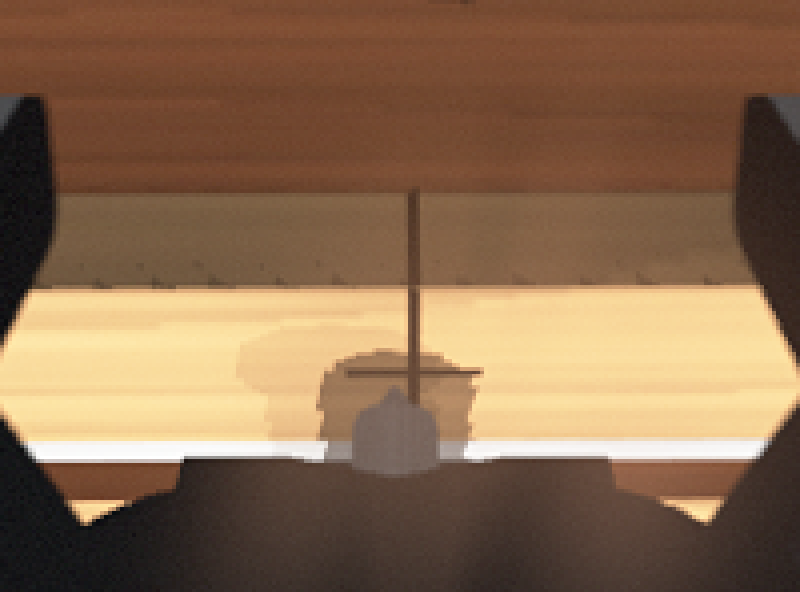

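The punch point is at crop (394,388), which is full-image (318.6,335). The pencil line is at column 323.3, with the cross at row 330.5.

```bash
python3 - <<'E'
from h import *
p=imaging.camera_params("wrist");T=np.load("T5.npy");im=cv2.imread("pics/w5.png").astype(float).sum(2)
for r in (310,315,320,325,327):
    w=np.clip(im[r,316:332].max()-im[r,316:332]-60,0,None);print(r,(w*np.arange(316,332)).sum()/w.sum())
for r in (336,338,340,342,344): print(r,im[r,300:340].astype(int).tolist())
print("tip",inst(ray(p,T,(318.6,335),.044)),"mark",inst(ray(p,T,(323.2,330.6),.04)),"edge",inst(ray(p,T,(323.2,307.5),.04)))
print([inst(ray(p,T,(c,307.5),.04)) for c in(240,400)])
E
```

```text
310 322.98708920187795
315 322.97107897664074
320 322.9477693144722
325 321.59481292517006
327 322.6862433862434
336 [346, 364, 358, 369, 366, 368, 367, 365, 375, 373, 368, 368, 372, 374, 370, 363, 346, 303, 310, 310, 321, 336, 249, 214, 268, 400, 400, 406, 415, 410, 419, 414, 414, 413, 418, 416, 412, 406, 438, 625]
338 [371, 369, 378, 383, 377, 377, 382, 381, 380, 384, 385, 380, 383, 374, 359, 325, 313, 309, 323, 316, 305, 309, 270, 235, 264, 376, 380, 382, 398, 430, 429, 425, 428, 427, 425, 425, 427, 441, 590, 639]
340 [402, 367, 374, 373, 370, 372, 365, 373, 366, 369, 349, 337, 320, 318, 321, 326, 322, 328, 333, 324, 321, 330, 324, 319, 326, 332, 352, 364, 370, 375, 409, 425, 421, 417, 414, 412, 411, 489, 632, 619]
342 [550, 350, 359, 364, 361, 362, 360, 359, 362, 332, 310, 317, 312, 316, 321, 321, 320, 325, 325, 324, 321, 326, 322, 315, 318, 320, 323, 320, 348, 389, 403, 403, 402, 403, 401, 399, 431, 607, 607, 601]
344 [431, 348, 362, 357, 363, 368, 365, 359, 339, 314, 318, 315, 316, 317, 318, 319, 330, 325, 333, 323, 313, 325, 318, 316, 323, 319, 324, 321, 328, 378, 411, 411, 406, 406, 402, 402, 412, 499, 567, 602]
tip [0.0028 0.0002 0.044 ] mark [0.0026 0.0043 0.04  ] edge [-0.0311  0.0041  0.04  ]
[array([-0.0315, -0.0645,  0.04  ]), array([-0.0307,  0.0674,  0.04  ])]
```

```bash
python3 - <<'E'
from h import *
M=axes(YAW,.3)
for q in [(-.15,.08,.11),(-.005,.16,.10),(-.005,.16,.020),(-.005,.139,.020),(-.005,.1326,.020)]:print(delta(st(*q),M))
E
```

```text
(array([-0.0347,  0.0799, -0.01  ]), array([-0.0014, -0.0014, -0.0006]))
(array([0.0175, 0.1601, 0.1256]), array([-0.0014, -0.0014, -0.0006]))
(array([0.094, 0.16 , 0.102]), array([-0.0014, -0.0014, -0.0006]))
(array([0.094 , 0.139 , 0.1021]), array([-0.0014, -0.0014, -0.0006]))
(array([0.094 , 0.1326, 0.1021]), array([-0.0014, -0.0014, -0.0006]))
```

Request:
jog_arm:
  rows:
    - [-0.035, 0.04, -0.01, 0, 0, 0, 50]
    - [-0.035, 0.08, -0.01, -0.001, -0.001, 0, 0]
    - [-0.02, 0.12, 0.03, -0.001, -0.001, -0.001, 0]
    - [0, 0.16, 0.08, -0.001, -0.001, -0.001, 0]
    - [0.0175, 0.16, 0.1256, -0.001, -0.001, -0.001, 0]
    - [0.04, 0.16, 0.119, -0.001, -0.001, -0.001, 0]
    - [0.07, 0.16, 0.11, -0.001, -0.001, -0.001, 0]
    - [0.094, 0.16, 0.102, -0.001, -0.001, -0.001, 0]
    - [0.094, 0.16, 0.102, -0.001, -0.001, -0.001, 0]
    - [0.094, 0.15, 0.102, -0.001, -0.001, -0.001, 0]
    - [0.094, 0.145, 0.102, -0.001, -0.001, -0.001, 0]
    - [0.094, 0.141, 0.102, -0.001, -0.001, -0.001, 0]
    - [0.094, 0.139, 0.102, -0.001, -0.001, -0.001, 0]
    - [0.094, 0.139, 0.102, -0.001, -0.001, -0.001, 0]

```text
time: 12.05
tool_pos: [0.5182, 0.0605, 0.0209]
tcp_rot: [-0.095, 1.267, 0.129]
wrist_force: [-1.1, 0.4, -0.9]
width: -0.003
```

```bash
python3 - <<'E'
from h import *
s=monitor.read_state();print(inst(s['tool_pos']),s['wrist_force'],s['width'])
print(delta(st(-.005,.1326,.020),axes(YAW,.3)))
E
```

```text
[-0.0046  0.1388  0.0209] [-1.08324197  0.40151344 -0.89284991] -0.0025624019589210708
(array([ 0.0007, -0.0062, -0.0007]), array([-0.0009,  0.0011,  0.0006]))
```

Request:
jog_arm:
  rows:
    - [0, -0.0015, 0, 0, 0, 0, 0]
    - [0, -0.003, 0, 0, 0, 0, 0]
    - [0, -0.0045, 0, 0, 0, 0, 0]
    - [0, -0.0056, 0, 0, 0, 0, 0]
    - [0, -0.0062, 0, 0, 0, 0, 0]
    - [0, -0.0062, 0, 0, 0, 0, 0]

```text
time: 12.65
tool_pos: [0.5193, 0.0544, 0.021]
tcp_rot: [-0.095, 1.267, 0.129]
wrist_force: [1.0, 2.8, 1.7]
width: -0.005
```

Request:
jog_arm:
  rows:
    - [-0.002, 0.015, 0.001, 0, 0, 0, 0]
    - [-0.03, 0.023, 0.01, 0, 0, 0, 0]
    - [-0.077, 0.023, 0.01, 0, 0, 0, 0]
    - [-0.1, 0.0, -0.04, 0, 0, 0, 0]
    - [-0.12, -0.03, -0.08, 0, 0, 0, 50]
    - [-0.13, -0.07, -0.11, 0, 0, 0, 100]
    - [-0.115, -0.1, -0.106, 0, 0, 0, 100]
    - [-0.094, -0.133, -0.102, 0, 0, 0, 100]
    - [-0.094, -0.133, -0.102, 0, 0, 0, 100]
    - [-0.094, -0.133, -0.102, 0, 0, 0, 100]

```text
time: 13.65
tool_pos: [0.4141, -0.0963, 0.0795]
tcp_rot: [-0.092, 1.27, 0.127]
wrist_force: [0.3, -0.6, -0.1]
width: 0.997
```

```bash
python3 - <<'E'
from h import *
p,T=camT("wrist");np.save("T6",T)
im=imaging.read_camera("wrist");cv2.imwrite("pics/w6.png",im)
cv2.imwrite("pics/w6c.png",cv2.resize(im[270:370,260:380],None,fx=6,fy=6,interpolation=cv2.INTER_NEAREST))
s=monitor.read_state();print(inst(s['tool_pos']),s['time'])
g=im.astype(float).sum(2)
for r in (310,315,320,322):
    w=np.clip(g[r,310:332].max()-g[r,310:332]-60,0,None);print(r,(w*np.arange(310,332)).sum()/w.sum())
for r in (342,344): print(r,g[r,300:340].astype(int).tolist())
E
```

```text
[-0.1306 -0.      0.0799] 13.7
310 318.35982814178305
315 318.41460905349794
320 318.5188679245283
322 318.53742203742206
342 [564, 344, 356, 362, 359, 365, 360, 364, 359, 335, 311, 318, 310, 309, 319, 312, 318, 320, 327, 316, 322, 324, 322, 313, 315, 318, 310, 320, 339, 377, 404, 400, 406, 397, 403, 398, 417, 568, 608, 607]
344 [497, 343, 355, 357, 357, 356, 356, 357, 345, 314, 311, 311, 310, 314, 310, 313, 319, 325, 324, 319, 316, 320, 321, 324, 318, 323, 316, 319, 315, 355, 409, 403, 402, 404, 407, 403, 403, 467, 526, 608]
```

View pics/w6c.png

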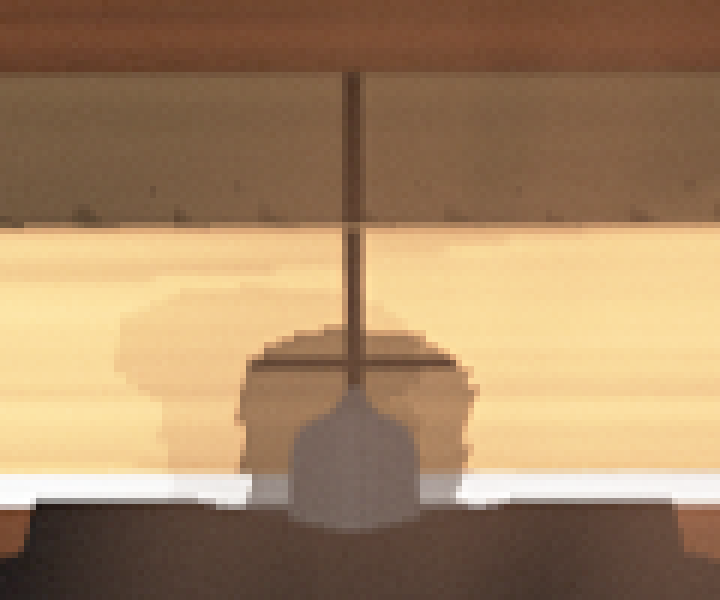

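The line (column 318.5) now passes under the point (318.6), and the cross is at the right depth. I'll check squareness and work out the move to the cap.

```bash
python3 - <<'E'
from h import *
im=cv2.imread("pics/w6.png").astype(float).sum(2)
p=imaging.camera_params("wrist");T=np.load("T6.npy")
def edge(lo,hi,cols):
    g=np.diff(cv2.GaussianBlur(im,(9,3),0),axis=0)[lo:hi,:]
    return np.polyfit(cols,[(np.clip(g[:,c],0,None)*np.arange(lo,hi)).sum()/np.clip(g[:,c],0,None).sum() for c in cols],1)
for nm,lo,hi,z in(("front",303,312,.04),("fencetop",344,354,.03)):
    e=edge(lo,hi,np.r_[245:295,345:390]);P=[ray(p,T,(c,np.polyval(e,c)+.5),z) for c in(245,390)]
    d=P[1]-P[0];print(nm,e,'yaw',np.arctan2(-d[0],d[1]))
print("tip",inst(ray(p,T,(318.6,335),.044)),"mark",inst(ray(p,T,(318.5,330.6),.04)))
M=axes(YAW,0);t=O+.0028*f
for z in(.24,.175):print(delta(t+[0,0,z],M))
E
```

```text
front [-4.98196455e-03  3.08612858e+02] yaw 0.15243407658977282
fencetop [1.20357984e-04 3.47844562e+02] yaw 0.14329488875748644
tip [ 0.003 -0.     0.044] mark [ 0.0027 -0.0001  0.04  ]
(array([-0.1136,  0.0004,  0.1747]), array([-0.002 ,  0.2995, -0.0006]))
(array([-0.0515,  0.0003,  0.1556]), array([-0.002 ,  0.2995, -0.0006]))
```

```bash
python3 - <<'E'
from h import *
print(delta(st(-.115,-.01,.19),axes(YAW,.3)))
E
```

```text
(array([-0.1006, -0.0099,  0.0474]), array([-0.002 , -0.0005, -0.0003]))
```

Request:
jog_arm:
  rows:
    - [-0.05, -0.01, 0, 0, 0, 0, 50]
    - [-0.1, -0.01, 0.047, 0, 0, 0, 0]
    - [-0.1, -0.01, 0.047, 0, 0, 0, 0]
    - [-0.1, -0.01, 0.047, 0, 0, 0, 0]
    - [-0.1, -0.01, 0.047, 0, 0, 0, 0]
    - [-0.1, -0.01, 0.047, 0, 0, 0, 0]

```text
time: 14.3
tool_pos: [0.4294, -0.102, 0.1872]
tcp_rot: [-0.094, 1.272, 0.131]
wrist_force: [-0.7, 0.5, -0.3]
width: 0.005
```

```bash
python3 - <<'E'
from h import *
p,T=camT("wrist");np.save("T7",T)
img=imaging.read_camera("wrist");cv2.imwrite("pics/w7.png",img)
cv2.imwrite("pics/w7c.png",cv2.resize(img[130:280,130:510],None,fx=2.1,fy=3.5,interpolation=cv2.INTER_NEAREST))
M=axes(YAW,0);t=O+.0029*f
for z in(.24,.175):print(delta(t+[0,0,z],M))
E
```

```text
(array([-0.0157,  0.0089,  0.13  ]), array([-0.0012,  0.2963, -0.0026]))
(array([0.0465, 0.0088, 0.111 ]), array([-0.0012,  0.2963, -0.0026]))
```

View pics/w7c.png

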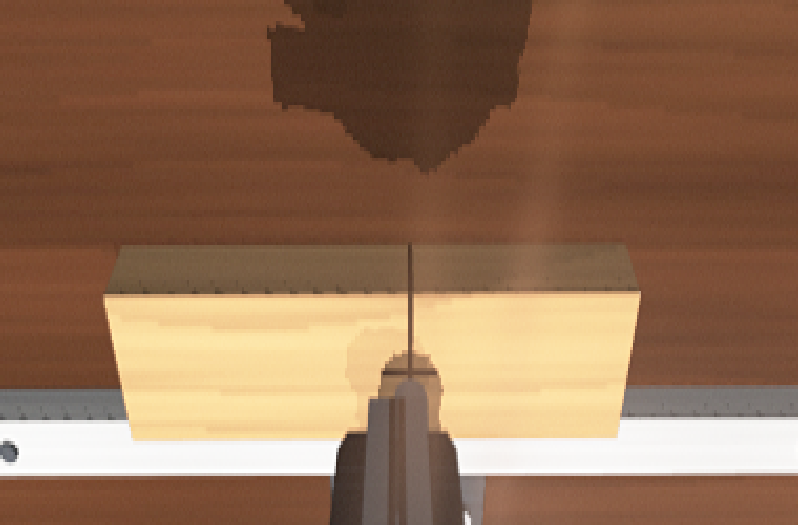

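The rail and the fence look parallel. I'll measure it numerically.

```bash
python3 - <<'E'
from h import *
im=cv2.imread("pics/w7.png").astype(float).sum(2);p=imaging.camera_params("wrist");T=np.load("T7.npy")
def edge(lo,hi,cols):
    g=np.clip(np.diff(im,axis=0)[lo:hi],0,None)
    r=np.array([(g[:,c]*np.arange(lo,hi)).sum()/g[:,c].sum()+.5 for c in cols])
    k=abs(r-np.median(r))<1.5;return np.polyfit(cols[k],r[k],1),k.mean()
for nm,lo,hi,z,cols in(("front",210,217,.04,np.r_[185:310,335:430]),("fencetop",246,253,.03,np.r_[95:185,440:540]),):
    e,k=edge(lo,hi,cols);P=[ray(p,T,(c,np.polyval(e,c)),z) for c in(cols[0],cols[-1])]
    d=P[1]-P[0];print(nm,e,k,'yaw',np.arctan2(-d[0],d[1]),[inst(x) for x in P])
E
```

```text
front [-3.91911904e-03  2.14784835e+02] 1.0 yaw 0.1526482673911432 [array([-0.0309, -0.1525,  0.04  ]), array([-0.0315,  0.1131,  0.04  ])]
fencetop [-2.08084964e-03  2.49921735e+02] 1.0 yaw 0.14996971139867651 [array([ 0.0324, -0.2831,  0.03  ]), array([0.0327, 0.266 , 0.03  ])]
```

Rail yaw is 0.1526 and fence yaw 0.1500, so they differ by about 0.15°. The front edge is 63.7 mm from the fence face, so the rail is seated. Now to the cap.

Request:
jog_arm:
  rows:
    - [-0.045, 0.0, 0.03, 0, 0.1, 0, 0]
    - [-0.035, 0.005, 0.08, 0, 0.2, -0.001, 0]
    - [-0.016, 0.009, 0.13, -0.001, 0.296, -0.003, 0]
    - [-0.016, 0.009, 0.13, -0.001, 0.296, -0.003, 0]
    - [-0.016, 0.009, 0.13, -0.001, 0.296, -0.003, 0]
    - [-0.016, 0.009, 0.13, -0.001, 0.296, -0.003, 0]
    - [0.02, 0.009, 0.119, -0.001, 0.296, -0.003, 0]
    - [0.0465, 0.009, 0.111, -0.001, 0.296, -0.003, 0]
    - [0.0465, 0.009, 0.111, -0.001, 0.296, -0.003, 0]
    - [0.0465, 0.009, 0.111, -0.001, 0.296, -0.003, 0]

```text
time: 15.35
tool_pos: [0.5449, -0.0758, 0.1766]
tcp_rot: [-0.118, 1.566, 0.116]
wrist_force: [0.2, -0.0, 1.1]
width: -0.003
```

```bash
python3 - <<'E'
from h import *
im=imaging.read_camera("scene");p,T=camT("scene")
print([proj(p,T,st(.0029,0,z)).round(0) for z in(.162,.04)])
s=monitor.read_state();print(inst(s['tool_pos']),s['wrist_force'],delta(st(.0029,0,.175),axes(YAW,0)))
u=proj(p,T,st(0,0,.12)).astype(int);cv2.imwrite("pics/s8.png",cv2.resize(im[u[1]-60:u[1]+60,u[0]-80:u[0]+80],None,fx=5,fy=5,interpolation=cv2.INTER_CUBIC))
E
```

```text
[array([289., 188.]), array([291., 212.])]
[ 0.0027 -0.0003  0.1778] [0.92682769 0.3868209  0.87991531] (array([0.0028, 0.0003, 0.0002]), array([-0.0012,  0.0041,  0.0017]))
```

View pics/s8.png

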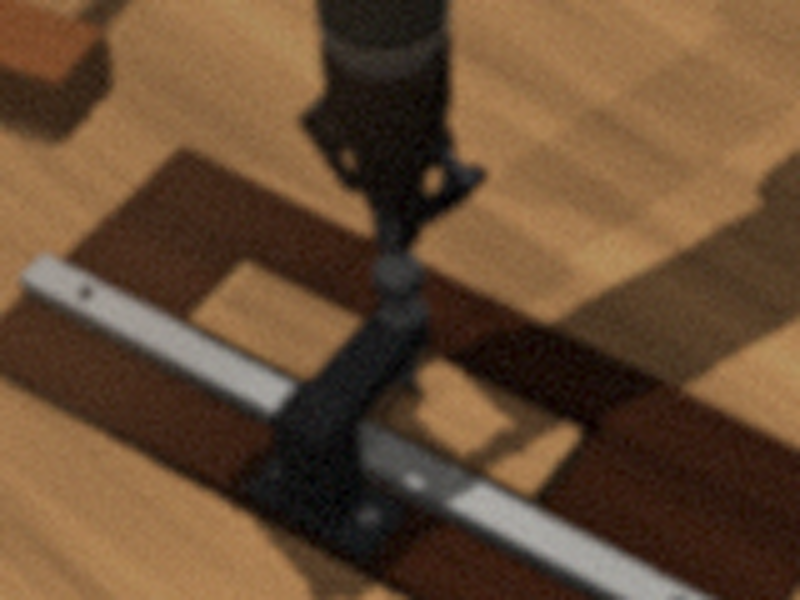

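The fingers stand straight over the cap, around crop (395,260). Pressing in 1 mm steps.

Request:
jog_arm:
  rows:
    - [0.005, 0, 0, 0, 0.004, 0, 0]
    - [0.01, 0, 0, 0, 0.004, 0, 0]
    - [0.013, 0, 0, 0, 0.004, 0, 0]
    - [0.015, 0, 0, 0, 0.004, 0, 0]
    - [0.017, 0, 0, 0, 0.004, 0, 0]
    - [0.019, 0, 0, 0, 0.004, 0, 0]
    - [0.02, 0, 0, 0, 0.004, 0, 0]
    - [0.02, 0, 0, 0, 0.004, 0, 0]

```text
time: 16.2
tool_pos: [0.5464, -0.0759, 0.1583]
tcp_rot: [-0.119, 1.567, 0.116]
wrist_force: [-2.6, 0.0, 5.1]
width: 0.002
```

Request:
jog_arm:
  rows:
    - [0.001, 0, 0, 0, 0, 0, 0]
    - [0.002, 0, 0, 0, 0, 0, 0]
    - [0.003, 0, 0, 0, 0, 0, 0]
    - [0.0035, 0, 0, 0, 0, 0, 0]

```text
time: 16.6
tool_pos: [0.5465, -0.0759, 0.1559]
tcp_rot: [-0.119, 1.568, 0.116]
wrist_force: [-4.6, 0.6, 9.1]
width: -0.002
```

Request:
jog_arm:
  rows:
    - [0.001, 0, 0, 0, 0, 0, 0]
    - [0.0015, 0, 0, 0, 0, 0, 0]
    - [0.0015, 0, 0, 0, 0, 0, 0]

```text
time: 16.9
tool_pos: [0.5465, -0.0759, 0.1558]
tcp_rot: [-0.119, 1.568, 0.116]
wrist_force: [-3.7, 0.6, 8.8]
width: -0.003
```

Request:
jog_arm:
  rows:
    - [0.002, 0, 0, 0, 0, 0, 0]
    - [0.003, 0, 0, 0, 0, 0, 0]
    - [0.004, 0, 0, 0, 0, 0, 0]
    - [0.005, 0, 0, 0, 0, 0, 0]

```text
time: 17.3
tool_pos: [0.5466, -0.076, 0.1511]
tcp_rot: [-0.119, 1.567, 0.116]
wrist_force: [-1.9, 0.9, 6.2]
width: -0.003
```

At z = 0.1511 the force has dropped to 6.2 N, which matches the tripped spring (rest height 155 mm). Lifting straight up and backing off.

Request:
jog_arm:
  rows:
    - [-0.005, 0, 0, 0, 0, 0, 0]
    - [-0.015, 0, 0, 0, 0, 0, 0]
    - [-0.04, 0, 0, 0, 0, 0, 0]
    - [-0.08, 0, 0, 0, 0, 0, 0]
    - [-0.09, 0, -0.05, 0, 0, 0, 0]
    - [-0.07, 0, -0.1, 0, -0.15, 0, 50]
    - [-0.05, 0, -0.14, 0, -0.3, 0, 100]
    - [0, 0, -0.15, 0, -0.3, 0, 100]
    - [0.03, 0, -0.15, 0, -0.3, 0, 100]
    - [0.05, 0, -0.15, 0, -0.3, 0, 100]
    - [0.05, 0, -0.15, 0, -0.3, 0, 100]
    - [0.05, 0, -0.15, 0, -0.3, 0, 100]

```text
time: 18.5
tool_pos: [0.3986, -0.0985, 0.1017]
tcp_rot: [-0.097, 1.268, 0.128]
wrist_force: [0.5, 0.0, 0.9]
width: 1.001
```

```bash
python3 - <<'E'
from h import *
p,T=camT("wrist");img=imaging.read_camera("wrist");s=monitor.read_state()
print(inst(s['tool_pos']),s['wrist_force'],s['time'],proj(p,T,st(.003,0,.04)))
cv2.imwrite("pics/w9.png",cv2.resize(img[230:390,220:420],None,fx=4,fy=3.7,interpolation=cv2.INTER_NEAREST))
E
```

```text
[-0.1459 -0.0009  0.1024] [0.67946267 1.26525242 0.49195456] 18.55 [318.32802272 318.39334339]
```

View pics/w9.png

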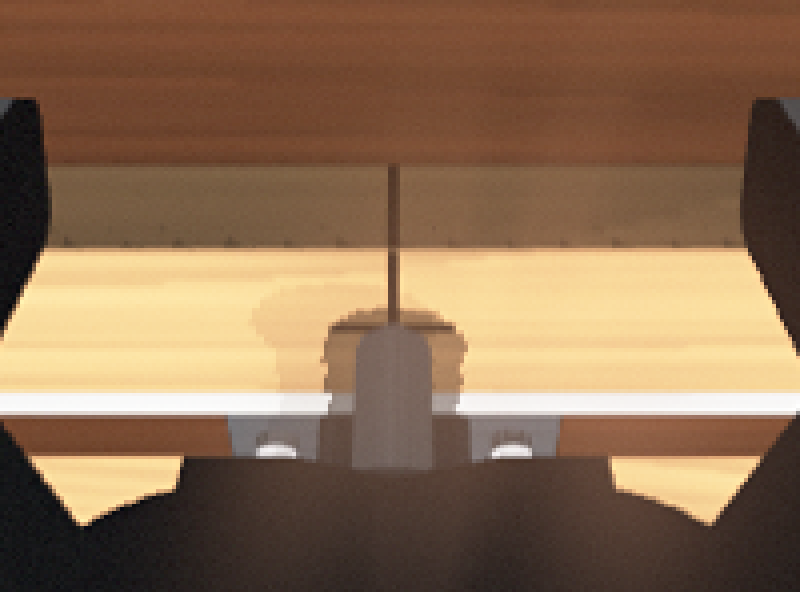

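The punch is down with its point in the cross at about crop (393,328), and the line is centred on the barrel. The rail is still against the fence and nothing touches the robot.

```bash
python3 -c "
from workcell import finish_job
print(finish_job())"
```

```text
the job is handed in; nothing more can be done
None
```

The punch tripped once, on the pencilled cross, and the rail is still against the fence. The job was handed in at about 18.6 s of the 64 s allowed; `finish_job` gives no verdict.

**What I did:** I squared the rail against the fence with both open fingers. I then slid it about 66 mm along the fence by its +y end and pressed the cap straight down until the spring tripped. I lifted clear before handing in.

**Checks before pressing:**
- **Cross under point:** they agreed to about 0.1 mm along the fence and 0.3 mm across it.
- **Rail seated:** the front edge measured 63.7 mm from the fence face, against 64 mm nominal.
- **Rail square:** the wide view put rail and fence about 0.15° apart, which I took as measuring noise. An earlier close view had suggested about 0.5°, but it measured a much shorter stretch of the edges.

**Checks after pressing:**
- **Trip:** the force went from about 9 N before the trip to 6.2 N at z = 151 mm, which fits the tripped spring.
- **Final picture:** it shows the punch down on the cross and the rail unmoved.

**Disagreements:** The first press attempt stalled at 9 N because the arm gave way slightly, so I commanded a deeper press. There was also up to 4.6 N of side force on the cap during the press. I did not photograph the mallet and tin again, but no move went near them.

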